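# Open the ratchet bookend on the media rack

### The arm

A 6-joint arm with a two-finger parallel gripper is mounted at the origin on the work surface. World frame = base frame: x ahead of the robot, y to its left, z up, the work surface at z = 0. Lengths are in m, angles in rad, forces in N, time in s.
With the tool pointing down it reaches from about 0.2 to 0.875 m from the base axis. Payload 3.4 kg.
Tool frame: the origin (TCP) lies midway between the tips of the shut fingers; the grasp point (between the pads) lies 19 mm behind it (ctrl.pinch_z is the distance from the TCP to the grasp point, in m); z points along the fingers, y is the direction in which the jaws open and shut (so a half turn about z gives the same grasp; the last joint's range is limited). The gripper opens to 94 mm and grips with 3 to 60 N. Pads are 16 mm wide; open, the fingers measure 119 mm over their backs; the gripper's body (75 mm by 177 mm) begins 78 mm behind the grasp point.
Start: joints at [1.146, 0.276, 1.505, -0, 1.361, -0.121], TCP at [0.172, 0.549, 0.205] pointing down, gripper open.
Joint ranges: [-2.89, 2.89], [-0.75, 2.08], [0.22, 2.7], [-1.18, 4.32], [0.11, 2.71], [-2.7, 2.7]. Speed limits (rad/s): [2.57, 2.57, 3.14, 3.14, 3.14, 3.14].

### API

Orientations are given as a rotation vector (axis times angle).
In Python, from bench import ctrl gives the robot as it stands.
- The arm moves only by the tool carry_out, never from a script. Its argument "deltas" is a list of rows, each a list of 7 numbers: the shift along the tool's x, y, z in mm, then the turn, a rotation vector about the tool's x, y, z in rad, then the closure, from -1 (fully open) to 1 (shut), so that 0 is half open. A call has 1 to 10 rows; each row is the pose to reach, as a shift and turn from the pose commanded when the call began, along the tool's axes at that moment; what a row does not reach only later rows make up. A row lasts 1/8 s, in which the tool goes at most 62.5 mm and 10.7 degrees, less where a joint would pass 70% of its speed; a pose out of reach is approached as far as the arm can. A call with a gripper value outside its range is refused whole. The fingers move at their own pace and stop on an object; "squeeze" is the grip in N (left out, the last holds). Time passes only in rows, so rows that repeat a pose let the fingers close. It gives the time, the measured TCP pose, the force and the opening at its end, in the units of the state.
- ctrl.get_obs(): the state, without advancing time (a new reading comes with each control period).
- ctrl.read_camera(name): name is "side" or "top" or "wrist"; returns (picture, depth): 384x512x3 uint8, red, green, blue; 384x512 float32, m along the optical axis (not along the pixel's ray), 0 where there is no reading.
- ctrl.get_calibration(name): a dict with "camera_matrix" (3x3 intrinsics, pixels), "T" (4x4, takes a point from camera to world coordinates). Camera axes: x right, y down, z forward; pixel columns grow to the right and rows downward; lengths in m; the calibration is good to about 2 mm. A picture is of the moment at which its call begins: read the wrist's pose just before it. get_calibration takes no time and is no camera call; for the wrist camera it gives the pose at the moment of the call.
- ctrl.finish_job(): hands the job in, once; it reports no verdict.
The state is a dict: "clock": time; "joint_positions": joint angles; "joint_velocities": joint speeds; "tau": joint torques, N m; "position": TCP position; "orientation": TCP orientation; "ft_force": force on the tool from outside, world axes, zero at the start; "wrist_torque": the same for the moment, N m; "opening": opening from 0.0 (shut) to 1.0 (fully open).
Only numpy, scipy, OpenCV 4.12 (cv2) and the standard library are available. Lean on these libraries where they do the work, as an engineer would, in place of code of your own. Each camera call takes 0.05 s, during which the arm holds its last target.

### The job

Make room in the bookend that holds the card-game boxes: press the release pad on top of its sliding jaw right down and, keeping it pressed, push the jaw back along its bar, away from the boxes, without forcing it, until it is fully up against the end stop. Then let go so that the pad springs up, and finish with the hand clear. Only push with the fingertips: grip and lift nothing, and leave the card boxes standing and everything else on the rack where it is.

Things in the scene. Friction and masses are not known exactly. Their poses are not given: they have to be found in the camera images.
- bookend: Steel ratchet bookend fixed to the rack top, z up, origin on the rack top. Foot plate 170 (x) by 295 mm (y -160 to +135), 6 thick; fixed upright plate 85 high at y -157 to -152; toothed bar along its y at x +50, z 30 to 42; end stop on the bar at y +114 to +130, 58 high. The jaw goes back (opens) towards its +y. Three card boxes stand between fixed plate and jaw.
- jaw (a joint): Jaw travel in m: 0 by the card boxes, 0.130 fully back at the end stop (bookend's +y). Upright plate 166 mm wide, 4 thick, top 85 above the rack, its box-side face at bookend y = -76 mm + travel; behind it a carriage with release pad and fence. Friction 2.5 N, stays where left. The ratchet (8 mm pitch) blocks larger values, after up to 8 mm play, unless the pad is down 5 mm or more.
- release (a joint): How far the release pad is pressed down, in m: 0 up, 0.008 right down (a firm stop). Sprung: about 3 N to start, 6.5 N to hold right down. Fingers pressing it drag the jaw along with them, so lift straight off. It rises by itself when let go, but may stay up to 4 mm down where the ratchet's pawl rests on a tooth.
- release_top (a point): Centre of the top face of the release pad: 46 mm (bookend's x) by 42 mm (bookend's y), level, 64 mm above the rack top when up, 56 when right down. At the bookend's x +50 mm, 29 mm in +y from the jaw plate's box-side face. The space over the pad, 48 mm long in y between jaw plate and fence, is open above and at both x ends. Moves with the jaw.
- fence_top (a point): Middle of the top edge of the fence, on its pad side (the face to push): an upright cross wall 50 mm wide, 6 thick, behind the pad. Its top is 84 mm above the rack, 20 above the raised pad, and the pushed face lies 23 mm in the bookend's +y from the pad's centre. Moves with the jaw.
- cards0: Loose closed card-game box standing on its long edge on the bookend's foot plate, 92 mm (bookend's x) by 22 mm (bookend's y) by 67 mm high, 0.16 kg; number 1 of 3 counted from the fixed plate. Origin at the centre of its underside, 6 mm above the rack top, z up. To be left alone.
- cards1: Loose closed card-game box standing on its long edge on the bookend's foot plate, 92 mm (bookend's x) by 22 mm (bookend's y) by 67 mm high, 0.16 kg; number 2 of 3 counted from the fixed plate. Origin at the centre of its underside, 6 mm above the rack top, z up. To be left alone.
- cards2: Loose closed card-game box standing on its long edge on the bookend's foot plate, 92 mm (bookend's x) by 22 mm (bookend's y) by 67 mm high, 0.16 kg; number 3 of 3 counted from the fixed plate. Origin at the centre of its underside, 6 mm above the rack top, z up. To be left alone.
- caddy: Loose clear acrylic remote caddy 100 x 75 x 110 mm high with two remotes in it up to 170 mm high, about 0.55 kg. Origin at the centre of its underside, z up. To be left alone.
- coaster: Loose round hard silicone coaster, 96 mm across, 8 mm thick. Origin at the centre of its underside. To be left alone.
- cat: Loose seated ceramic cat figurine, 66 mm across, 126 mm high. Origin at the centre of its underside, z up. To be left alone.
- vase: Loose glass bottle vase, 76 mm across, 185 mm high with a narrow neck. Origin at the centre of its underside, z up. To be left alone.

How it is judged:
By the outcome, as a careful person would: the job done as asked, in the order asked, and still so for the second after the job is handed in, with the robot touching nothing.
It also fails if it takes over 32 s, if anything falls off the work surface, if the arm or the gripper's body presses on something with over 40 N, if the wrist force passes 120 N, or if a joint passes its speed limit or range.

## Working session

There is one attempt and no reset: what is moved stays moved. The work goes in short steps, Python scripts to look and compute and a tool call to move; the robot and the scene stay as the last step left them, time stands still between calls to the robot, and variables do not carry over. Pictures are saved under pics/ and viewed, and the job is handed in when it is done.

Besides the shell and the picture viewer there is one more tool, called after "Request:" in YAML: its name, and indented under it one key for each argument. carry_out: Moves the arm, as the interface text tells. Its arguments: {"type":"object","properties":{"deltas":{"type":"array","items":{"type":"array","items":{"type":"number"}}},"squeeze":{"type":"number"}},"required":["deltas"]}

```bash
mkdir -p pics; ls
python3 - <<'E'
from bench import ctrl
import cv2,numpy as np
o=ctrl.get_obs();print({k:np.round(v,3).tolist() for k,v in o.items()})
for n in("top","side"):
    p,d=ctrl.read_camera(n);cv2.imwrite(f"pics/{n}0.png",p[:,:,::-1]);np.savez(f"{n}0.npz",p=p,d=d,**{k:np.array(v) for k,v in ctrl.get_calibration(n).items()})
    c=ctrl.get_calibration(n);print(n,c)
E
```

```text
pics
{'clock': 0.0, 'joint_positions': [1.146, 0.277, 1.506, -0.0, 1.361, -0.121], 'joint_velocities': [-0.0, -0.002, 0.001, 0.001, 0.001, -0.003], 'tau': [0.001, -40.458, -23.723, 0.07, 0.034, -0.0], 'position': [0.172, 0.548, 0.205], 'orientation': [-0.475, -3.105, 0.003], 'ft_force': [-0.369, -0.175, 0.6], 'wrist_torque': [-0.044, 0.031, 0.012], 'opening': 0.999}
top {'camera_matrix': array([[403.85738573,   0.        , 248.47395751],
       [  0.        , 403.85738573, 183.30759892],
       [  0.        ,   0.        ,   1.        ]]), 'T': array([[ 0.021147  , -0.99906399,  0.03773527,  0.49933488],
       [-0.9997743 , -0.02105494,  0.00283559, -0.0078562 ],
       [-0.00203842, -0.03778672, -0.99928375,  1.21109274],
       [ 0.        ,  0.        ,  0.        ,  1.        ]])}
side {'camera_matrix': array([[416.7839445 ,   0.        , 251.49115697],
       [  0.        , 416.7839445 , 191.54374864],
       [  0.        ,   0.        ,   1.        ]]), 'T': array([[ 0.94274356, -0.1810867 ,  0.28007532,  0.2565133 ],
       [-0.33348981, -0.5008157 ,  0.7987291 , -0.8762088 ],
       [-0.0043731 , -0.84639898, -0.53253135,  0.67917866],
       [ 0.        ,  0.        ,  0.        ,  1.        ]])}
```

View pics/top0.png

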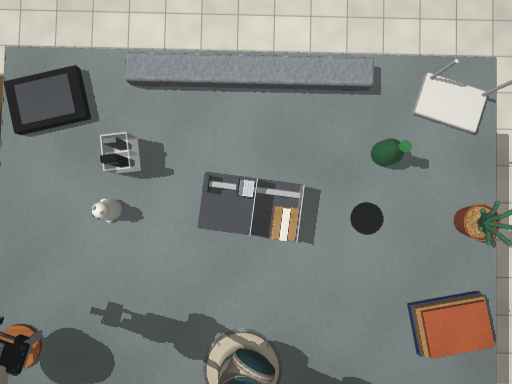

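View pics/side0.png

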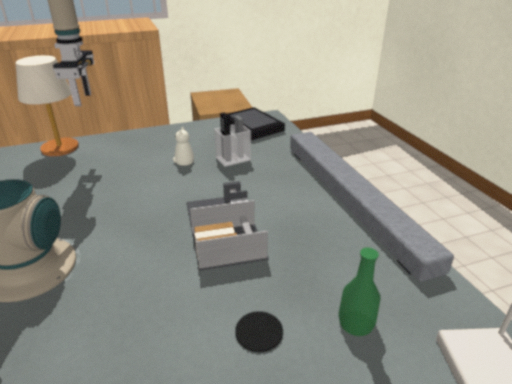

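Run:
```python
import cv2
p=cv2.imread('pics/top0.png')[160:255,190:325]
cv2.imwrite('pics/z0.png',cv2.resize(p,None,fx=5.5,fy=5.5,interpolation=cv2.INTER_CUBIC))
```

```text
(no output)
```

View pics/z0.png

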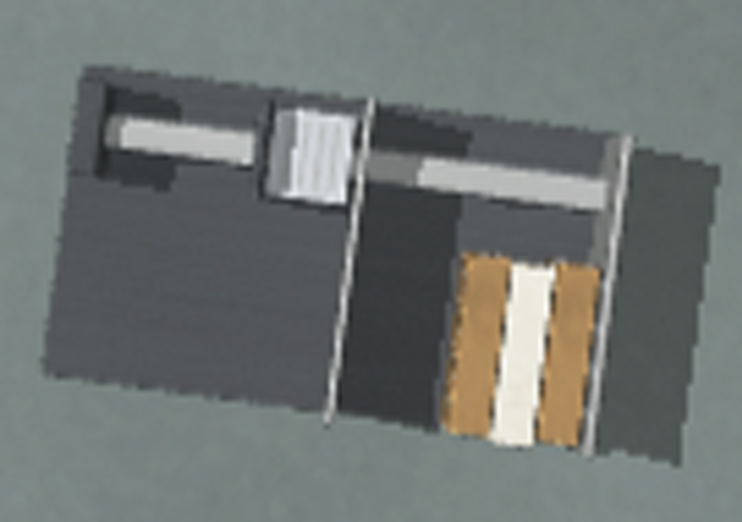

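```bash
cat > h.py <<'E'
import numpy as np
from scipy.spatial.transform import Rotation as R
def ray(c,uv,z):
    K,T=np.array(c['camera_matrix']),np.array(c['T'])
    d=T[:3,:3]@np.linalg.inv(K)@[uv[0],uv[1],1.]; o=T[:3,3]
    return o+d*(z-o[2])/d[2]
E
python3 - <<'E'
from h import *
c=np.load('top0.npz')
Z=lambda x,y:((x+.5)/5.5-.5+190,(y+.5)/5.5-.5+160)
P={'footTL':(85,67,.006),'footBL':(44,376,.006),'jawU':(372,99,.085),'jawL':(329,423,.085),'fixU':(630,136,.085),'fixL':(590,453,.085),
'padU':(355,115,.064),'padRL':(346,205,.064),'padUL':(296,110,.064),'padLL':(287,200,.064),
'fenceU':(272,100,.084),'fenceL':(264,195,.084)}
W={k:ray(c,Z(*v[:2]),v[2]) for k,v in P.items()}
for k in W: print(k,W[k].round(4))
for a,b in(('footBL','footTL'),('jawL','jawU'),('fixL','fixU'),('fenceL','fenceU'),('padLL','padUL'),('padRL','padU')):
    v=W[b]-W[a];print(a,np.linalg.norm(v).round(4),np.degrees(np.arctan2(v[1],v[0])).round(2))
v=(W['jawU']+W['jawL']-W['fixU']-W['fixL'])/2;print('fix-jaw',v,np.degrees(np.arctan2(-v[0],v[1])))
d=c['d']
print(d[182:196:2,236:262:2].round(3))
r=R.from_rotvec([-0.475,-3.105,0.003]).as_matrix();print(r.round(3))
E
```

```text
footTL [0.5766 0.1261 0.006 ]
footBL [0.4088 0.1441 0.006 ]
jawU [ 0.5583 -0.0288  0.085 ]
jawL [ 0.3942 -0.0104  0.085 ]
fixU [ 0.5423 -0.1599  0.085 ]
fixL [ 0.3819 -0.1423  0.085 ]
padU [ 0.551  -0.0205  0.064 ]
padRL [ 0.5044 -0.0168  0.064 ]
padUL [0.5529 0.01   0.064 ]
padLL [0.5063 0.0137 0.064 ]
fenceU [0.5568 0.022  0.084 ]
fenceL [0.5085 0.025  0.084 ]
footBL 0.1688 -6.11
jawL 0.1652 -6.38
fixL 0.1614 -6.27
fenceL 0.0484 -3.55
padLL 0.0467 -4.47
padRL 0.0467 -4.52
fix-jaw [0.01414368 0.13156845 0.        ] -6.135764129102032
[[1.209 1.137 1.148 1.152 1.147 1.154 1.147 1.152 1.15  1.151 1.129 1.207
  1.205]
 [1.207 1.131 1.146 1.148 1.145 1.151 1.153 1.147 1.15  1.146 1.131 1.211
  1.207]
 [1.127 1.134 1.151 1.153 1.151 1.147 1.143 1.152 1.15  1.209 1.127 1.204
  1.209]
 [1.125 1.154 1.148 1.148 1.153 1.151 1.148 1.148 1.151 1.173 1.13  1.169
  1.167]
 [1.128 1.209 1.151 1.147 1.15  1.148 1.148 1.15  1.148 1.169 1.126 1.173
  1.171]
 [1.126 1.209 1.144 1.149 1.152 1.151 1.147 1.145 1.154 1.174 1.169 1.171
  1.169]
 [1.127 1.148 1.148 1.146 1.149 1.15  1.149 1.149 1.148 1.188 1.203 1.2
  1.205]]
[[-0.954  0.299 -0.001]
 [ 0.299  0.954 -0.002]
 [ 0.    -0.002 -1.   ]]
```

Request:
carry_out:
  deltas:
    - [-25, -20, 0, 0, 0, 0.08, 1]
    - [-65, -53, 0, 0, 0, 0.21, 1]
    - [-110, -89, 0, 0, 0, 0.36, 1]
    - [-155, -125, 0, 0, 0, 0.51, 1]
    - [-200, -161, 0, 0, 0, 0.66, 1]
    - [-246, -198, 0, 0, 0, 0.82, 1]
    - [-291, -234, 0, 0, 0, 0.97, 1]
    - [-336, -271, 0, 0, 0, 1.12, 1]
    - [-381, -307, 0, 0, 0, 1.27, 1]
    - [-412, -332, 0, 0, 0, 1.375, 1]
  squeeze: 20

```text
clock: 1.35
position: [0.4668, 0.1064, 0.2052]
orientation: [2.344, 2.092, -0.001]
ft_force: [0.1, -0.2, -0.1]
opening: 0.009
```

Run:
```python
from h import *
from bench import ctrl
o=ctrl.get_obs();r=R.from_rotvec(o['orientation']).as_matrix();p=np.array(o['position']);print(o['clock'],p.round(4),r.round(3),o['ft_force'],o['opening'],np.round(o['joint_positions'],2))
yaw=np.degrees(np.arctan2(r[1,1],r[0,1]));print(yaw)
t=np.array([.530,.0129,.15]);print((r.T@(t-p)*1000).round(1))
```

```text
1.35 [0.4668 0.1064 0.2052] [[ 0.113  0.994 -0.   ]
 [ 0.994 -0.113 -0.   ]
 [-0.    -0.    -1.   ]] [ 0.1494171  -0.16833495 -0.13201496] 0.008922571423254687 [ 0.08  0.13  1.7  -0.    1.31  0.19]
-6.508140611692717
[-85.7  73.4  55.2]
```

Request:
carry_out:
  deltas:
    - [-36, 31, 0, 0, 0, 0, 1]
    - [-72, 62, 20, 0, 0, 0, 1]
    - [-86, 73, 55, 0, 0, 0, 1]
    - [-86, 73, 80, 0, 0, 0, 1]
    - [-86, 73, 80, 0, 0, 0, 1]
    - [-86, 73, 80, 0, 0, 0, 1]

```text
clock: 2.1
position: [0.5296, 0.0155, 0.1262]
orientation: [2.337, 2.098, 0.001]
ft_force: [-0.2, -0.4, -0.1]
opening: 0.011
```

Run:
```python
from h import *
from bench import ctrl
import cv2
o=ctrl.get_obs();print(o['clock'],np.round(o['position'],4),o['ft_force'])
for n in("top","side","wrist"):
    p,d=ctrl.read_camera(n);c=ctrl.get_calibration(n);np.savez(f'{n}1.npz',p=p,d=d,**c)
    cv2.imwrite(f"pics/{n}1.png",p[:,:,::-1])
    if n=="top": q=p[160:255,190:325]
    elif n=="side": q=p[160:280,170:290]
    else: q=p
    cv2.imwrite(f"pics/{n}1z.png",cv2.resize(q,None,fx=(1 if n=="wrist" else 4.5),fy=(1 if n=="wrist" else 4.5),interpolation=cv2.INTER_CUBIC)[:,:,::-1])
```

```text
2.1 [0.5296 0.0155 0.1262] [-0.21390273 -0.39269645 -0.14793598]
```

View pics/side1z.png

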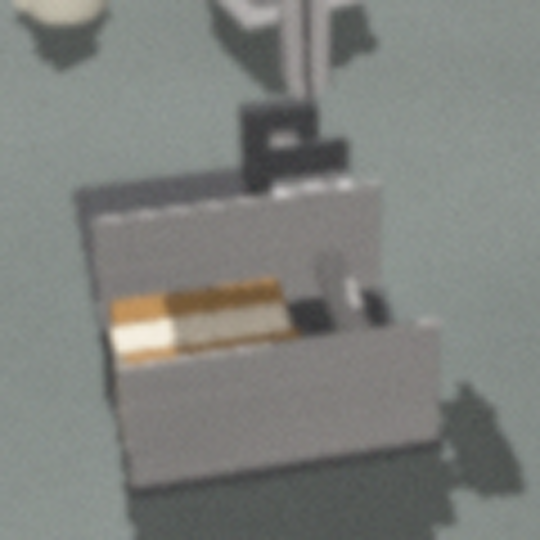

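View pics/wrist1z.png

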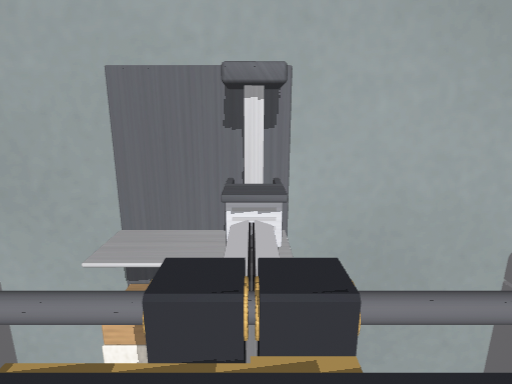

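Run:
```python
from h import *
import cv2
c=np.load('wrist1.npz')
q=c['p'][170:275,200:310];cv2.imwrite('pics/w1zz.png',cv2.resize(q,None,fx=5.5,fy=5.5,interpolation=cv2.INTER_CUBIC)[:,:,::-1])
print(c['T'].round(3),c['camera_matrix'].round(1))
for v in (180,184,188,192,196,201,204): print(v,c['d'][v,254].round(4),ray(c,(254,v),.084).round(4))
```

```text
[[ 0.994 -0.105 -0.023  0.536]
 [-0.107 -0.965 -0.239  0.085]
 [ 0.003  0.24  -0.971  0.305]
 [ 0.     0.     0.     1.   ]] [[311.8   0.  251.2]
 [  0.  311.8 194.5]
 [  0.    0.    1. ]]
180 0.2688 [0.534  0.0415 0.084 ]
184 0.2653 [0.5337 0.0385 0.084 ]
188 0.2506 [0.5334 0.0356 0.084 ]
192 0.237 [0.5331 0.0326 0.084 ]
196 0.2295 [0.5327 0.0296 0.084 ]
201 0.2302 [0.5323 0.0258 0.084 ]
204 0.2513 [0.5321 0.0236 0.084 ]
```

View pics/w1zz.png

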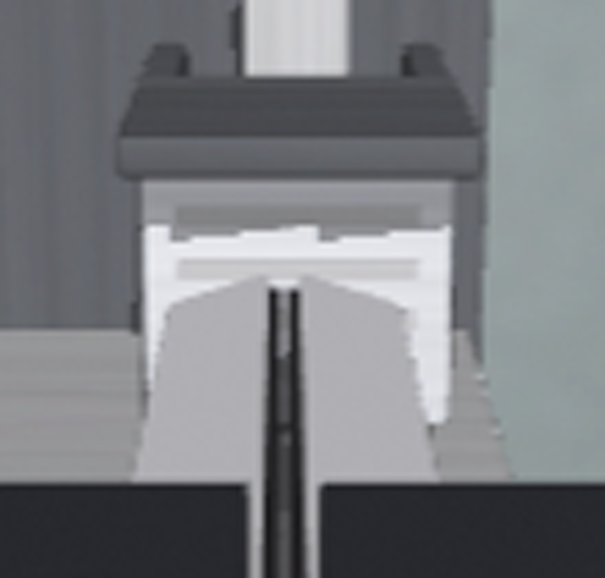

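Request:
carry_out:
  deltas:
    - [-3, 0, 5, 0, 0, 0, 1]
    - [-3, 0, 20, 0, 0, 0, 1]
    - [-3, 0, 36, 0, 0, 0, 1]
    - [-3, 0, 48, 0, 0, 0, 1]
    - [-3, 0, 54, 0, 0, 0, 1]
    - [-3, 0, 54, 0, 0, 0, 1]

```text
clock: 3.0
position: [0.5285, 0.0123, 0.0709]
orientation: [-2.337, -2.098, 0.001]
ft_force: [0.4, 0.4, 0.8]
opening: -0.0
```

Request:
carry_out:
  deltas:
    - [0, 0, 4, 0, 0, 0, 1]
    - [0, 0, 8, 0, 0, 0, 1]
    - [0, 0, 10, 0, 0, 0, 1]
    - [0, 0, 10, 0, 0, 0, 1]

```text
clock: 3.5
position: [0.5293, 0.0123, 0.0619]
orientation: [2.338, 2.098, 0.001]
ft_force: [-0.1, 0.3, 3.6]
opening: 0.002
```

Request:
carry_out:
  deltas:
    - [0, 0, 2, 0, 0, 0, 1]
    - [0, 0, 3, 0, 0, 0, 1]
    - [0, 0, 4, 0, 0, 0, 1]
    - [0, 0, 4, 0, 0, 0, 1]

```text
clock: 4.0
position: [0.5292, 0.0123, 0.0577]
orientation: [2.338, 2.098, 0.001]
ft_force: [0.8, 0.3, 5.0]
opening: 0.006
```

Request:
carry_out:
  deltas:
    - [0, 0, 1, 0, 0, 0, 1]
    - [0, 0, 2, 0, 0, 0, 1]
    - [0, 0, 2, 0, 0, 0, 1]

```text
clock: 4.38
position: [0.5293, 0.0123, 0.0562]
orientation: [2.338, 2.098, 0.001]
ft_force: [-0.2, -0.1, 8.4]
opening: 0.004
```

Request:
carry_out:
  deltas:
    - [0, 0, 0.5, 0, 0, 0, 1]
    - [0, 0, 1, 0, 0, 0, 1]
    - [0, 0, 1, 0, 0, 0, 1]

```text
clock: 4.75
position: [0.5293, 0.0123, 0.0561]
orientation: [2.337, 2.098, 0.002]
ft_force: [-1.7, 0.9, 14.2]
opening: 0.003
```

Request:
carry_out:
  deltas:
    - [1, 0, 0, 0, 0, 0, 1]
    - [3, 0, 0, 0, 0, 0, 1]
    - [6, 0, 0, 0, 0, 0, 1]
    - [10, 0, 0, 0, 0, 0, 1]
    - [14, 0, 0, 0, 0, 0, 1]
    - [18, 0, 0, 0, 0, 0, 1]
    - [22, 0, 0, 0, 0, 0, 1]
    - [26, 0, 0, 0, 0, 0, 1]
    - [29, 0, 0, 0, 0, 0, 1]
    - [30, 0, 0, 0, 0, 0, 1]

```text
clock: 6.0
position: [0.5325, 0.0413, 0.0561]
orientation: [2.335, 2.098, -0.0]
ft_force: [-2.7, -1.5, 14.1]
opening: 0.006
```

Run:
```python
from bench import ctrl
import cv2
p,d=ctrl.read_camera("wrist");cv2.imwrite("pics/w2.png",p[:,:,::-1])
o=ctrl.get_obs();print(o['clock'],o['position'],o['ft_force'])
```

```text
6.05 [0.53245361 0.04145712 0.05605324] [-3.03731876 -2.22612577 15.0255175 ]
```

View pics/w2.png

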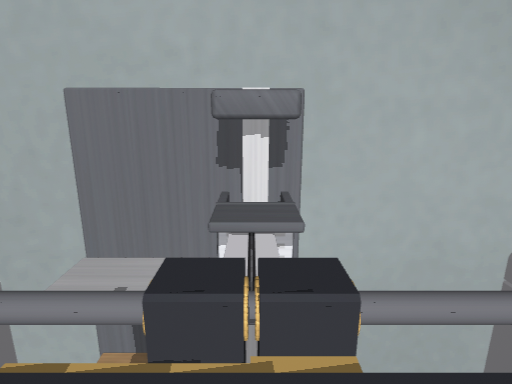

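The jaw is following: the fence (255,215) has moved close to the end stop (255,103), the pad is at its stop height, and the y force is about 2 N.

Request:
carry_out:
  deltas:
    - [2, 0, 0, 0, 0, 0, 1]
    - [5, 0, 0, 0, 0, 0, 1]
    - [9, 0, 0, 0, 0, 0, 1]
    - [13, 0, 0, 0, 0, 0, 1]
    - [17, 0, 0, 0, 0, 0, 1]
    - [21, 0, 0, 0, 0, 0, 1]
    - [25, 0, 0, 0, 0, 0, 1]
    - [28, 0, 0, 0, 0, 0, 1]
    - [30, 0, 0, 0, 0, 0, 1]
    - [30, 0, 0, 0, 0, 0, 1]

```text
clock: 7.3
position: [0.5357, 0.0714, 0.0561]
orientation: [2.336, 2.098, 0.0]
ft_force: [-2.2, -1.0, 13.5]
opening: 0.004
```

Run:
```python
from bench import ctrl
from h import *
import cv2
p,d=ctrl.read_camera("wrist");c=ctrl.get_calibration("wrist");np.savez('w3.npz',p=p,d=d,**c);cv2.imwrite("pics/w3.png",cv2.resize(p[80:260,180:330],None,fx=3.3,fy=3.3)[:,:,::-1])
o=ctrl.get_obs();print(o['clock'],o['position'],o['ft_force'])
```

```text
7.35 [0.53573315 0.07144502 0.05606763] [-3.00850754 -1.69930388 13.57946476]
```

View pics/w3.png

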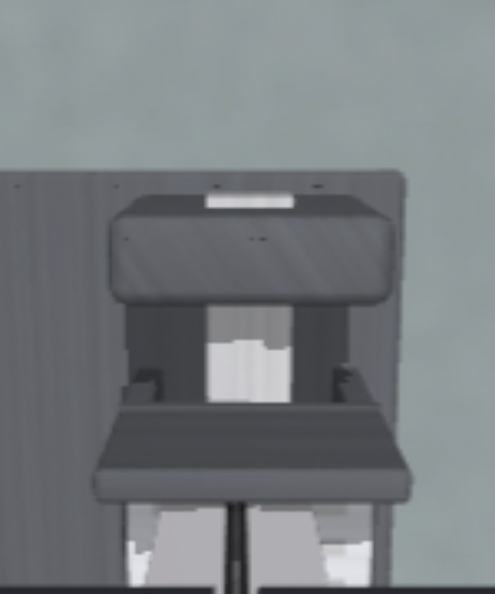

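Request:
carry_out:
  deltas:
    - [2, 0, 0, 0, 0, 0, 1]
    - [4, 0, 0, 0, 0, 0, 1]
    - [7, 0, 0, 0, 0, 0, 1]
    - [10, 0, 0, 0, 0, 0, 1]
    - [12, 0, 0, 0, 0, 0, 1]
    - [14, 0, 0, 0, 0, 0, 1]
    - [14, 0, 0, 0, 0, 0, 1]

```text
clock: 8.22
position: [0.5372, 0.0853, 0.0561]
orientation: [2.336, 2.098, 0.001]
ft_force: [-2.2, -2.3, 13.8]
opening: 0.009
```

Request:
carry_out:
  deltas:
    - [1, 0, 0, 0, 0, 0, 1]
    - [2, 0, 0, 0, 0, 0, 1]
    - [3, 0, 0, 0, 0, 0, 1]
    - [3, 0, 0, 0, 0, 0, 1]

```text
clock: 8.72
position: [0.5375, 0.0882, 0.0561]
orientation: [2.336, 2.098, 0.0]
ft_force: [-2.3, -2.4, 13.7]
opening: 0.006
```

Request:
carry_out:
  deltas:
    - [1, 0, 0, 0, 0, 0, 1]
    - [1.5, 0, 0, 0, 0, 0, 1]
    - [1.5, 0, 0, 0, 0, 0, 1]

```text
clock: 9.1
position: [0.5377, 0.0896, 0.0561]
orientation: [2.336, 2.098, 0.0]
ft_force: [-2.2, -1.6, 14.8]
opening: 0.001
```

Request:
carry_out:
  deltas:
    - [0.7, 0, 0, 0, 0, 0, 1]
    - [1.5, 0, 0, 0, 0, 0, 1]
    - [1.5, 0, 0, 0, 0, 0, 1]

```text
clock: 9.48
position: [0.5377, 0.0902, 0.056]
orientation: [2.335, 2.098, -0.002]
ft_force: [-3.2, -5.0, 14.5]
opening: 0.005
```

Request:
carry_out:
  deltas:
    - [0.7, 0, 0, 0, 0, 0, 1]
    - [1.5, 0, 0, 0, 0, 0, 1]
    - [1.5, 0, 0, 0, 0, 0, 1]

```text
clock: 9.85
position: [0.5378, 0.0903, 0.056]
orientation: [2.332, 2.098, -0.005]
ft_force: [-3.7, -8.2, 14.3]
opening: 0.003
```

Run:
```python
from bench import ctrl
from h import *
import cv2
p,d=ctrl.read_camera("wrist");c=ctrl.get_calibration("wrist");np.savez('w4.npz',p=p,d=d,**c);cv2.imwrite("pics/w4.png",cv2.resize(p[80:260,180:330],None,fx=3.3,fy=3.3)[:,:,::-1])
o=ctrl.get_obs();print(o['clock'],o['position'],o['ft_force'])
```

```text
9.9 [0.53775215 0.09036082 0.0560441 ] [-2.94718691 -8.23709386 14.63766445]
```

View pics/w4.png

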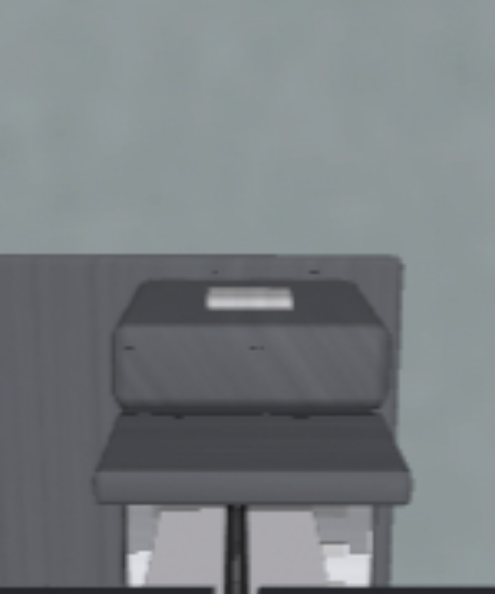

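Request:
carry_out:
  deltas:
    - [0, 0, -1, 0, 0, 0, 1]
    - [0, 0, -3, 0, 0, 0, 1]
    - [0, 0, -6, 0, 0, 0, 1]
    - [0, 0, -10, 0, 0, 0, 1]
    - [0, 0, -15, 0, 0, 0, 1]
    - [0, 0, -22, 0, 0, 0, 1]
    - [0, 0, -32, 0, 0, 0, 1]
    - [0, 0, -45, 0, 0, 0, 1]
    - [0, 0, -65, 0, 0, 0, 1]
    - [0, 0, -85, 0, 0, 0, 1]

```text
clock: 11.15
position: [0.5382, 0.0946, 0.1412]
orientation: [-2.338, -2.098, -0.005]
ft_force: [0.3, -0.5, -0.2]
opening: 0.008
```

Run:
```python
from bench import ctrl
from h import *
import cv2
for n in ("wrist","top","side"):
    p,d=ctrl.read_camera(n);c=ctrl.get_calibration(n);np.savez(n+'5.npz',p=p,d=d,**c);cv2.imwrite(f"pics/{n}5.png",p[:,:,::-1])
o=ctrl.get_obs();print(o['clock'],o['position'],o['ft_force'])
```

```text
11.3 [0.53886659 0.09433895 0.14127209] [ 0.4160836  -0.20010864 -0.52198375]
```

View pics/wrist5.png

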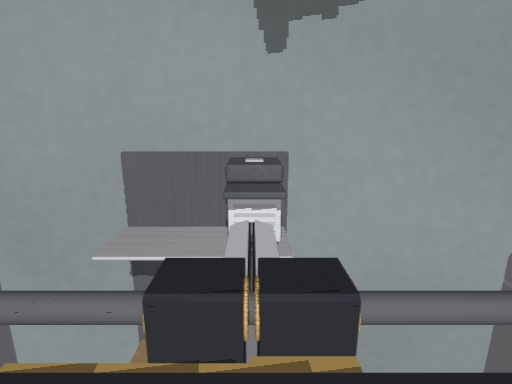

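View pics/side5.png

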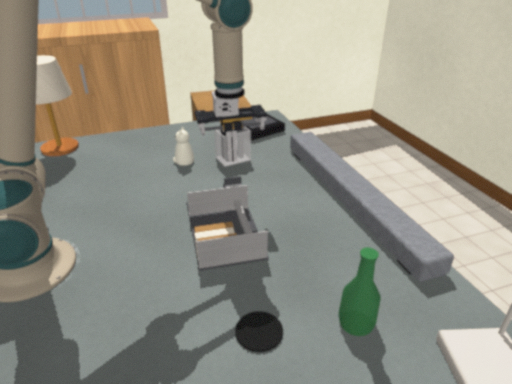

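Lifted clear: the fence (255,190) sits against the stop (255,170) in the wrist view. I'll move back so the top camera can see it.

Request:
carry_out:
  deltas:
    - [0, 0, -30, 0, 0, 0, 1]
    - [0, -30, -60, 0, 0, 0, 1]
    - [0, -75, -80, 0, 0, 0, 1]
    - [0, -125, -80, 0, 0, 0, 1]
    - [0, -170, -80, 0, 0, 0, 1]
    - [0, -195, -80, 0, 0, 0, 1]
    - [0, -200, -80, 0, 0, 0, 1]
    - [0, -200, -80, 0, 0, 0, 1]

```text
clock: 12.3
position: [0.3394, 0.1151, 0.2194]
orientation: [2.338, 2.098, 0.001]
ft_force: [-1.0, 0.2, -0.4]
opening: 0.006
```

Run:
```python
from bench import ctrl
from h import *
import cv2
p,d=ctrl.read_camera("top");np.savez('top6.npz',p=p,d=d,**ctrl.get_calibration("top"));cv2.imwrite("pics/top6.png",p[:,:,::-1])
cv2.imwrite('pics/top6z.png',cv2.resize(p[160:255,190:325],None,fx=5.5,fy=5.5,interpolation=cv2.INTER_CUBIC)[:,:,::-1])
o=ctrl.get_obs();print(o['clock'],o['position'],o['ft_force'],abs(o['joint_velocities']).max())
```

```text
12.35 [0.33987469 0.11501733 0.21944856] [ 0.19794902 -0.12995608 -0.56451105] 0.011356942495902946
```

View pics/top6.png

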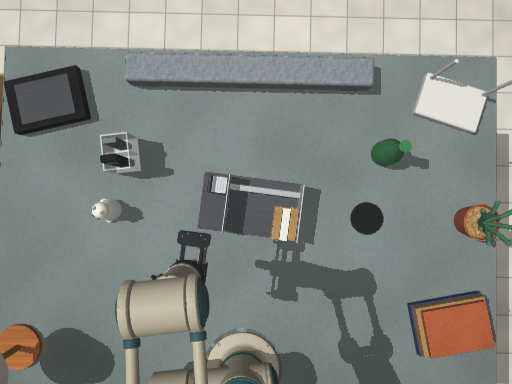

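View pics/top6z.png

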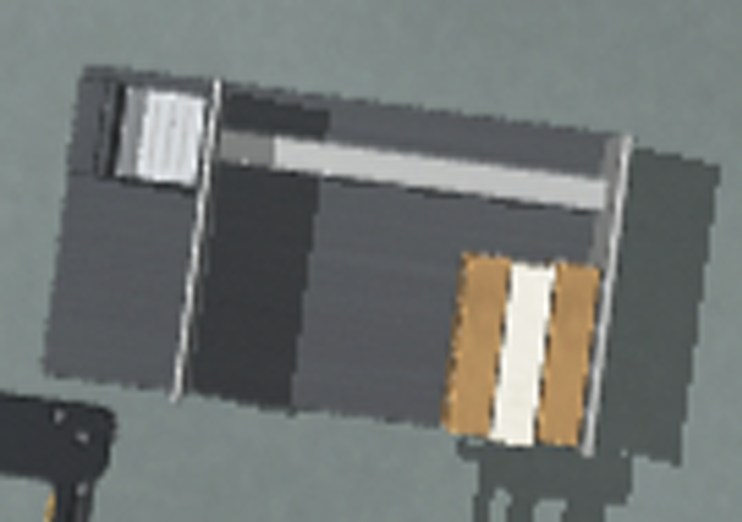

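Run:
```python
from h import *
a=np.load('top0.npz');c=np.load('top6.npz')
Z=lambda x,y:((x+.5)/5.5-.5+190,(y+.5)/5.5-.5+160)
j=(ray(c,Z(218,80),.085)+ray(c,Z(177,400),.085))/2; f=(ray(c,Z(630,136),.085)+ray(c,Z(590,453),.085))/2
y=np.array([.108,.994,0]);print('travel',(j-f)@y-.1545-.002+.076)
def h(c,u0,u1,v0,v1):
    K,T=c['camera_matrix'],c['T'];vv,uu=np.mgrid[v0:v1,u0:u1];d=c['d'][v0:v1,u0:u1]
    X=np.stack([(uu-K[0,2])/K[0,0]*d,(vv-K[1,2])/K[1,1]*d,d],-1)@T[:3,:3].T+T[:3,3];return np.median(X[...,2])
print('pad z before',h(a,244,253,182,195),'after',h(c,217,226,178,191))
```

```text
travel 0.12999865905591795
pad z before 0.062234457146760125 after 0.062343045647298645
```

Jaw travel measures 0.130 m, and the pad is back at its starting height. Handing in.

```bash
python3 -c "
from bench import ctrl
print(ctrl.finish_job())"
```

```text
the job is handed in; nothing more can be done
None
```

The jaw is fully back against the end stop, the release pad has sprung up, and the job is handed in at about 12.4 s of the 32 s allowed.

- **Press:** with the fingers shut, I pressed the pad to its firm stop. The fingertips were at z ≈ 0.056 m with about 14 N of downward force.
- **Push:** I kept the pad down and slid the jaw back about 78 mm. The push was about 2 N on the way, rising to about 8 N when the jaw met the stop. I then lifted straight off and moved the hand clear.
- **Final checks:** the top view puts the jaw travel at 0.130 m. The pad height measured 62 mm both before and after, so it is fully up; the stated height is 64 mm, and the difference looks like camera offset. In the pictures the card boxes are still standing and nothing else appears to have moved. The wrist force read near zero, so the hand was touching nothing.

No checks failed or disagreed. I couldn't tell from the pictures whether the fingertips touched the fence or moved the jaw by their grip on the pad alone.

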